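Stack the keyed tiffin tins and close them

TASK

Build up the tiffin on the green-banded bottom tin where it stands: lift the orange lid off the blue-banded tin and rest it on the wooden coaster, then set the blue-banded tin on the bottom tin with its notch fully down over the red key, and finally put the lid on top with its notch over the blue tin's key. Set things down rather than drop them, let everything go at the end, and leave the bottom tin and the other things on the shelf where they stand.

Things in the scene. Friction and masses are not known exactly. Their poses are not given: they have to be found in the camera images.
- bottom_tin: Bottom tin of a keyed tiffin: round steel tin, GREEN band, loose, 0.7 kg. Outside diameter 120, wall 9.5 thick (inside 101), rim 58 above the underside, inside floor at 12. A straight dividing wall, 10 thick, runs through its centre along its x axis, top at 46. Red key on the rim on its +x side. Origin: centre of the underside, z up.
- middle_tin: Tin like the bottom one (same sizes, dividing wall and red key) with a BLUE band, loose, 0.2-0.4 kg; wears the lid at the start. Its bevelled foot (diameter 95, lowest 8 mm) enters the tin below with 3 mm play all round. Seated, its origin is 50 above that of the tin below, x axes the same way; off the key it rides up to 11 higher, crooked. Origin: centre of the underside, z up.
- lid: Orange lid, loose, 0.12 kg: disc of diameter 120 from 8 to 20 above its underside, bevelled foot of diameter 95 below it, central grip on top. Notch for a key through its edge on the +x side (white mark beside it), 19 to 26 wide. Starts seated on the middle tin; seated, its origin is 50 above the tin's, x axes the same way. Origin: centre of the underside, z up.
- bottom_tin_key (a point): Foot of the bottom tin's RED KEY, at rim height, 56 from the tin's axis on its +x side. The key is 12 wide (across the radius), 6 deep and stands 11 above the rim; its top 5 mm narrows to 7 wide.
- middle_tin_key (a point): The same point of the middle tin's red key, same sizes.
- middle_tin_notch (a point): Middle of the middle tin's NOTCH in the bottom edge of its outer wall (8 above its underside), straight below its own key, red line above it: 19 to 26 wide, 14 high. It must come down over the bottom tin's key.
- middle_tin_wall (a point): Centre of the top edge of the middle tin's dividing wall (10 thick, along the tin's x, 46 above its underside, 34 deep), to be pinched from above with a finger in each compartment.
- lid_grip (a point): Centre of the top of the lid's upright grip: 48 long (lid's x), 16 wide (y), from 20 to 50 above the lid's underside.
- coaster: Flat round dark wooden coaster, diameter 120, 6 thick, fixed to the shelf. Origin: centre of its underside. It lies in one of four places: far left, far right, or outside the left or the right tin.
- oil_bottle: Upright amber oil bottle, diameter 62, 170 high, loose, between the two tins; stay clear of it. Origin: centre of the underside.
- bowl: Glass bowl, loose, 104 across, 50 high, in one of the four places. Leave alone. Origin: centre of the underside.
- whistle: Steel pressure cooker whistle with black top, loose, 48 across, 68 high, in one of the four places. Leave alone. Origin: centre of the underside.
- spice_box: Yellow plastic spice box with a red hinged flap, fixed, 75 by 105 and about 53 high, in one of the four places. Leave alone. Origin: centre of the underside.
- tumbler: Steel tumbler, loose, 64 across, 75 high, beyond the left tin. Leave alone. Origin: centre of the underside. Beyond everything (about 0.86 m ahead) runs a fixed grille 115 high; a white switch box 100 high stands far right, a pressure cooker 175 high at the right edge, jars 95 high at the left edge.

How it is judged:
By the outcome, as a careful person would: the job done as asked, in the order asked, and still so for the second after the job is handed in, with the robot touching nothing.
It also fails if it takes over 72 s, if anything falls off the work surface, if the arm or the gripper's body presses on something with over 40 N, if the wrist force passes 120 N, or if a joint passes its speed limit or range.

ROBOT

A 6-joint arm with a two-finger parallel gripper is mounted at the origin on the work surface. World frame = base frame: x ahead of the robot, y to its left, z up, the work surface at z = 0. Lengths are in m, angles in rad, forces in N, time in s.
With the tool pointing down it reaches from about 0.35 to 0.975 m from the base axis. Payload 4.9 kg.
Tool frame: the origin (TCP) lies on the centre line of the jaws, within the pads' length; the fingertips stand 8 mm ahead of it and the grasp point (between the pads) lies 11 mm behind it; z points along the fingers, y is the direction in which the jaws open and shut (so a half turn about z gives the same grasp; the last joint's range is limited). The gripper opens to 85 mm and grips with 20 to 120 N. Pads are 22 mm wide; open, the fingers measure 114 mm over their backs; the gripper's body (76 mm by 85 mm) begins 54 mm behind the grasp point. The pads swing forward as they close: fully open they stand 13 mm farther back than shut.
Start: joints at [1.14, 0.053, 1.613, -0, 1.476, -0.119], TCP at [0.192, 0.595, 0.239] pointing down, gripper open.
Joint ranges: [-3.01, 3.01], [-1.01, 2.22], [0.06, 2.58], [-1.02, 4.17], [0.09, 2.62], [-3.14, 3.14]. Speed limits (rad/s): [2.57, 2.57, 3.14, 3.14, 3.14, 3.14].

INTERFACE

Orientations are given as a rotation vector (axis times angle).
In Python, from station import get_obs, get_image, calibration, finish_job gives the robot as it stands. The module is installed in compiled form; this text tells all that it offers.
- The arm moves only by the shell command python3 -m jog 'ROWS' [FORCE]. ROWS is JSON, a list of rows, each a list of 7 numbers: the shift along the tool's x, y, z in cm, then the turn, a rotation vector about the tool's x, y, z in rad, then the closure in counts, from 0 (fully open) to 255 (shut). In form: [[dx, dy, dz, ax, ay, az, jaw], ...]. A call has 1 to 8 rows; each row is the pose to reach, as a shift and turn from the pose measured when the call began, along the tool's axes at that moment; what a row does not reach only later rows make up. A row lasts 1/12 s, in which the tool goes at most 41.7 mm and 7.16 degrees, less where a joint would pass 70% of its speed; a pose out of reach is approached as far as the arm can. A call with a gripper value outside its range is refused whole. The fingers move at their own pace and stop on an object; FORCE is the grip in N (left out, the last holds). Time passes only in rows, so rows that repeat a pose let the fingers close. It gives the time, the measured TCP pose, the force and the opening at its end, in the units of the state.
- get_obs(): the state, without advancing time (a new reading comes with each control period).
- get_image(name): name is "scene" or "top" or "wrist"; returns the picture (400x640x3 uint8, red, green, blue); there is no depth.
- calibration(name): a dict with "vfov" (degrees; the focal length in pixels is half the picture's height over the tangent of half this angle, whatever the lens; pixels are square), "cx", "cy" (the principal point, pixels), "R" (3x3) and "t" (3): a world point X has camera coordinates R X + t. Camera axes: x right, y down, z forward; pixel columns grow to the right and rows downward; lengths in m; the calibration is good to about 2 mm. The wrist camera is an equidistant fisheye: a pixel r from the principal point sees the ray r / f radians off the axis. A picture is of the moment at which its call begins: read the wrist's pose just before it. calibration takes no time and is no camera call; for the wrist camera it gives the pose at the moment of the call.
- finish_job(): hands the job in, once; it reports no verdict.
The state is a dict: "t": time; "q": joint angles; "dq": joint speeds; "effort": joint torques, N m; "tool_pos": TCP position; "tool_rot": TCP orientation; "contact_force": force on the tool from outside, world axes, zero at the start; "wrist_torque": the same for the moment, N m; "opening": finger opening in m.
Only numpy, scipy, OpenCV 4.12 (cv2) and the standard library are available. Lean on these libraries where they do the work, as an engineer would, in place of code of your own. Each camera call takes 0.05 s, during which the arm holds its last target. There are 200 camera calls.

## Working session

There is one attempt and no reset: what is moved stays moved. The work goes in short steps, Python scripts to look and compute and a shell command to move; the robot and the scene stay as the last step left them, time stands still between calls to the robot, and variables do not carry over. Pictures are saved under pics/ and viewed, about 8 in all and at most 12, crops included, and the job is handed in when it is done.

```bash
mkdir -p pics
cat > h.py <<'E'
import numpy as np, cv2
from station import *
from scipy.spatial.transform import Rotation as Ro
def snap(n,f):
    im=get_image(n); cv2.imwrite('pics/'+f,im[:,:,::-1]); return im
def foc(c): return 200/np.tan(np.radians(c['vfov'])/2)
def ray(c,u,v,fish=False):
    f=foc(c); a=np.array([(u-c['cx'])/f,(v-c['cy'])/f])
    if fish:
        r=np.hypot(*a); d=np.array([*(a/max(r,1e-9)*np.sin(r)),np.cos(r)])
    else: d=np.array([*a,1.])
    R=np.array(c['R']);t=np.array(c['t'])
    return -R.T@t, R.T@d
def onz(c,u,v,z,fish=False):
    o,d=ray(c,u,v,fish); return o+d*(z-o[2])/d[2]
def proj(c,X,fish=False):
    f=foc(c); p=np.array(c['R'])@np.array(X)+np.array(c['t'])
    if fish:
        r=np.hypot(p[0],p[1]); th=np.arctan2(r,p[2]); k=f*th/max(r,1e-9)
        return c['cx']+k*p[0],c['cy']+k*p[1]
    return c['cx']+f*p[0]/p[2],c['cy']+f*p[1]/p[2]
def rel(target,yaw=None):
    """shift (cm, tool axes) to a world point and turn (tool rotvec) to tool-down with given world yaw of tool y axis"""
    o=get_obs(); R=Ro.from_rotvec(o['tool_rot'])
    s=R.inv().apply(np.array(target)-o['tool_pos'])*100
    if yaw is None: return s,None
    y=np.array([np.cos(yaw),np.sin(yaw),0]); z=np.array([0,0,-1.]); x=np.cross(y,z)
    G=Ro.from_matrix(np.array([x,y,z]).T)
    return s,(R.inv()*G).as_rotvec()
E
python3 - <<'E'
from h import *
np.set_printoptions(precision=4,suppress=True)
o=get_obs();print(o)
a=snap('scene','s0.png');b=snap('top','t0.png')
for n in('scene','top','wrist'):
    c=calibration(n);print(n,c['vfov'],c['cx'],c['cy'],-np.array(c['R']).T@c['t'],np.array(c['R']))
E
```

```text
{'t': 0.0, 'q': array([ 1.14  ,  0.0533,  1.6143,  0.    ,  1.476 , -0.119 ]), 'dq': array([ 0.0005, -0.0002,  0.0004,  0.0004, -0.0009, -0.0004]), 'effort': array([  0.0002, -39.3683, -37.0175,  -0.0001,   0.0072,   0.    ]), 'tool_pos': array([0.1915, 0.5943, 0.2381]), 'tool_rot': array([-0.4877, -3.103 ,  0.003 ]), 'contact_force': array([0.1033, 0.3564, 0.1018]), 'wrist_torque': array([-0.0379,  0.0011,  0.0198]), 'opening': 0.08524129911699503}
scene 56.18501590403619 317.3587845714788 203.58187601080257 [1.2438 0.0215 0.8586] [[-0.0575  0.9983  0.0116]
 [ 0.7586  0.0513 -0.6496]
 [-0.6491 -0.0286 -0.7602]]
top 55.147030423033684 321.12342121589927 195.27215389818116 [0.5273 0.01   0.9577] [[ 0.0228 -0.9997 -0.0003]
 [-0.9993 -0.0228 -0.0289]
 [ 0.0289  0.001  -0.9996]]
wrist 65.70646984690485 315.89729032852665 196.02283166624667 [0.1232 0.6161 0.3734] [[ 0.3068  0.9518 -0.0013]
 [ 0.9137 -0.2942  0.2802]
 [ 0.2663 -0.0872 -0.9599]]
```

View pics/t0.png

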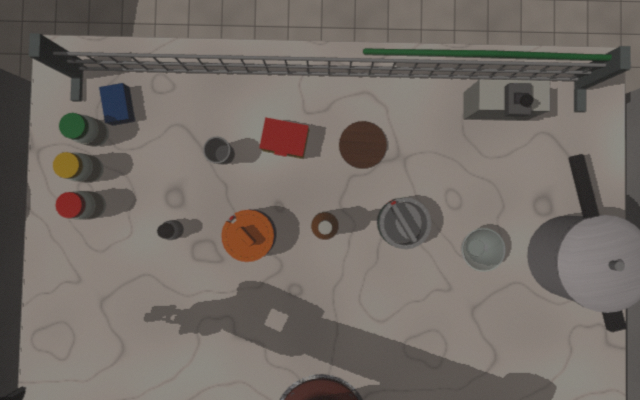

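View pics/s0.png

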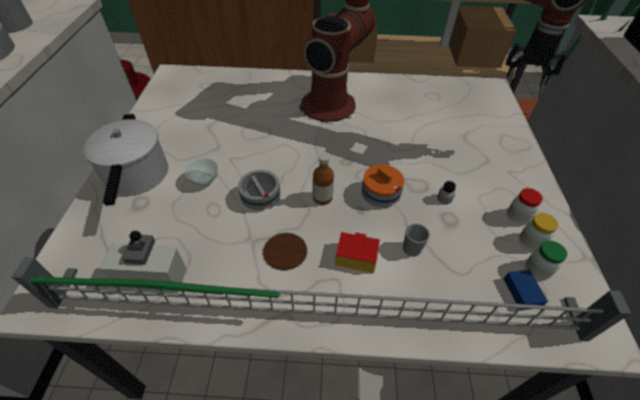

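The top view shows:
- Lid at (248,236), with its white mark near (233,218).
- Bottom tin at (404,223), with its red key near (392,203).
- Coaster at (362,145), the far-right place.
- Bottle at (325,226), spice box at (285,138), whistle at (170,230), bowl at (485,249) and tumbler at (219,151).

I'll zoom in on both tins.

Run:
```python
from h import *
np.set_printoptions(precision=4,suppress=True)
b=cv2.imread('pics/t0.png'); c=calibration('top')
z=lambda u,v:cv2.resize(b[v-32:v+32,u-32:u+32],(400,400),interpolation=cv2.INTER_CUBIC)
cv2.imwrite('pics/z0.png',np.hstack([z(248,236),z(404,223)]))
hsv=cv2.cvtColor(b,cv2.COLOR_BGR2HSV)
def blob(m,u,v,r,name):
    k=np.zeros(m.shape,np.uint8);cv2.circle(k,(u,v),r,255,-1);m=m&k
    cs,_=cv2.findContours(m,cv2.RETR_EXTERNAL,cv2.CHAIN_APPROX_NONE);q=max(cs,key=cv2.contourArea)
    print(name,cv2.contourArea(q),cv2.minEnclosingCircle(q),cv2.fitEllipse(q) if len(q)>5 else cv2.boundingRect(q)); 
    M=cv2.moments(m,True);print(M['m10']/M['m00'],M['m01']/M['m00'],M['m00'])
blob(cv2.inRange(hsv,(5,150,90),(18,255,255)),248,236,32,'lid')
blob(cv2.inRange(hsv,(0,60,20),(18,255,120)),362,145,30,'coaster')
m=cv2.inRange(hsv,(0,90,40),(8,255,255))|cv2.inRange(hsv,(170,90,40),(180,255,255))
blob(m,404,223,32,'key')
for n,u,v,h in [('lid',248,236,.07),('coaster',362,145,.006),('bottom',404,223,.058),('bottle',325,226,.17),('whistle',170,230,.068),('tumbler',219,151,.075),('bowl',485,249,.05),('box',285,138,.053)]:
    print(n,onz(c,u,v,h))
```

```text
lid 1949.0 ((247.1639404296875, 234.9672088623047), 26.102886199951172) ((247.7692413330078, 235.6676025390625), (48.456459045410156, 51.81657028198242), 54.05537033081055)
247.72815533980582 235.7327542156362 1957.0
coaster 1685.0 ((362.5, 144.5), 23.759307861328125) ((362.43157958984375, 144.31321716308594), (46.09058380126953, 46.591861724853516), 96.03258514404297)
362.43093607305934 144.32134703196348 1752.0
key 9.0 ((393.0, 202.5), 2.5000998973846436) ((393.0, 202.5), (2.777954339981079, 4.911016941070557), 66.22393035888672)
393.0 202.5 16.0
lid [0.455  0.1777 0.07  ]
coaster [ 0.6826 -0.0882  0.006 ]
bottom [ 0.4927 -0.1849  0.058 ]
bottle [0.4872 0.0014 0.17  ]
whistle [0.4645 0.3593 0.068 ]
tumbler [0.6499 0.2494 0.075 ]
bowl [ 0.4355 -0.3788  0.05  ]
box [0.6875 0.0997 0.053 ]
```

View pics/z0.png

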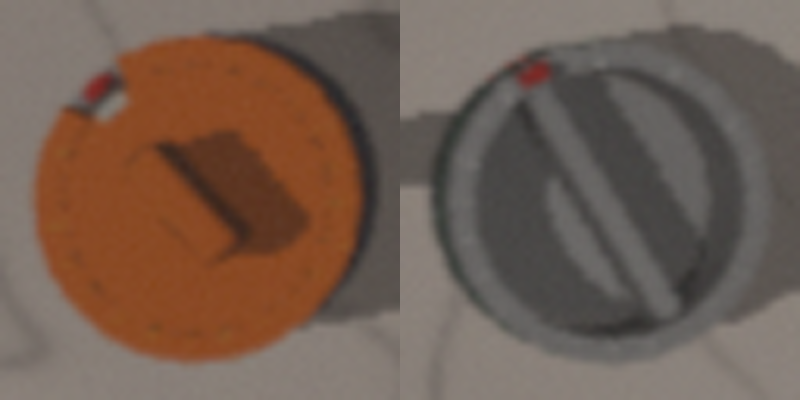

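Run:
```python
from h import *
np.set_printoptions(precision=4,suppress=True)
c=calibration('top')
L=onz(c,247.42,235.42,.07);K=onz(c,231.1,217.5,.069);print('lid',L,np.degrees(np.arctan2(*(K-L)[1::-1])))
B=onz(c,404.6,222.7,.058);K=onz(c,393.2,202.4,.067);print('bot',B,np.degrees(np.arctan2(*(K-B)[1::-1])))
p=onz(c,372+135/6.25-.42,191+85/6.25-.42,.046);q=onz(c,372+265/6.25-.42,191+310/6.25-.42,.046);print('wall',np.degrees(np.arctan2(*(p-q)[1::-1])),(p+q)/2)
print('coaster',onz(c,362.43,144.32,.006))
o=get_obs();print(Ro.from_rotvec(o['tool_rot']).as_matrix())
yl=np.arctan2(*(onz(c,231.1,217.5,.069)-L)[1::-1])
for s in(1,-1):print(rel([L[0],L[1],.2],yl+s*np.pi/2))
```

```text
lid [0.4563 0.1791 0.07  ] 44.077259978704106
bot [ 0.4935 -0.1863  0.058 ] 31.968346041470124
wall 31.09610620537233 [ 0.4942 -0.1864  0.046 ]
coaster [ 0.6843 -0.0892  0.006 ]
[[-0.9518  0.3068 -0.0008]
 [ 0.3068  0.9518 -0.0017]
 [ 0.0002 -0.0019 -1.    ]]
(array([-37.9386, -31.3934,   3.8691]), array([-0.0016, -0.0012, -1.0811]))
(array([-37.9386, -31.3934,   3.8691]), array([-0.0014,  0.0018,  2.0605]))
```

```bash
python3 -m jog '[[-1,-0.8,0,0,0,0.05,0],[-3,-2.5,0,0,0,0.15,0],[-6,-5,0,0,0,0.27,0],[-9,-7.5,0,0,0,0.39,0],[-12,-10,0,0,0,0.51,0],[-15,-12.5,0.5,0,0,0.63,0],[-18,-15,1,0,0,0.75,0],[-20,-16.6,1,0,0,0.87,0]]'
python3 - <<'E'
from h import *
print(rel([.4563,.1791,.2],np.radians(44.1-90)),get_obs()['q'])
E
```

```text
t: 0.77
tool_pos: [0.3314, 0.3719, 0.2268]
tool_rot: [1.76, 2.602, -0.007]
contact_force: [0.1, -0.1, -0.9]
opening: 0.0856
(array([-22.53821792,   4.41840273,   2.72680343]), array([-0.00132339,  0.00467078,  1.18266672])) [ 6.94381488e-01 -2.46903307e-01  1.91285867e+00 -1.74950686e-03
  1.47986944e+00  3.12981270e-01]
```

```bash
python3 -m jog '[[-2.5,0.5,0,0,0,0.12,0],[-5.5,1.1,0.3,0,0,0.24,0],[-8.5,1.7,0.8,0,0,0.36,0],[-11.5,2.2,1.2,0,0,0.48,0],[-14.5,2.8,1.7,0,0,0.6,0],[-17.5,3.4,2.1,0,0,0.72,0],[-20,3.9,2.5,0,0,0.84,0],[-21.5,4.2,2.7,0,0,0.96,0]]'
python3 - <<'E'
from h import *
print(rel([.4563,.1791,.2],np.radians(44.1-90)),get_obs()['q'])
E
```

```text
t: 1.43
tool_pos: [0.4509, 0.1857, 0.1992]
tool_rot: [2.766, 1.483, -0.008]
contact_force: [-0.8, 0.3, -0.1]
opening: 0.0856
(array([-0.2501959 ,  0.81057061, -0.07708657]), array([0.00063371, 0.00593831, 0.21459063])) [ 0.240108   -0.25413723  1.96514319 -0.00407064  1.43497668  0.82718289]
```

```bash
python3 -m jog '[[-0.2,0.5,0,0,0,0.1,0],[-0.25,0.8,-0.1,0,0,0.2,0],[-0.25,0.81,-0.1,0,0,0.215,0],[-0.25,0.81,-0.1,0,0,0.215,0]]'
python3 - <<'E'
from h import *
np.set_printoptions(precision=4,suppress=True)
c=calibration('wrist');im=snap('wrist','w1.png')
print(rel([.4563,.1791,.2],np.radians(44.1-90)),get_obs()['q'],-np.array(c['R']).T@c['t'],get_obs()['tool_pos'])
ux=np.array([np.cos(np.radians(44.1)),np.sin(np.radians(44.1)),0]);L=np.array([.4563,.1791,0])
for r,z in((0,.07),(0,.1),(.06,.069),(.06,.07),(-.06,.07),(.024,.1),(-.024,.1)): print(r,z,proj(c,L+ux*r+[0,0,z],True))
E
```

```text
t: 1.77
tool_pos: [0.4561, 0.179, 0.1999]
tool_rot: [2.908, 1.179, -0.009]
contact_force: [-0.4, 0.8, 0.6]
opening: 0.0848
(array([ 0.0127,  0.0239, -0.0055]), array([0.0009, 0.0062, 0.0018])) [ 0.2246 -0.2482  1.9591 -0.004   1.4356  1.0244] [0.5071 0.2289 0.3346] [0.456  0.1792 0.1999]
0 0.07 (np.float64(316.08718209537966), np.float64(187.65371806599876))
0 0.1 (np.float64(316.13630154142294), np.float64(197.50129793809418))
0.06 0.069 (np.float64(316.149670827615), np.float64(119.28847328557316))
0.06 0.07 (np.float64(316.15145513822534), np.float64(119.33762874790536))
-0.06 0.07 (np.float64(316.02462422152706), np.float64(248.8161350807603))
0.024 0.1 (np.float64(316.16693938586866), np.float64(167.72857534385807))
-0.024 0.1 (np.float64(316.10598482724737), np.float64(225.63749282441597))
```

View pics/w1.png

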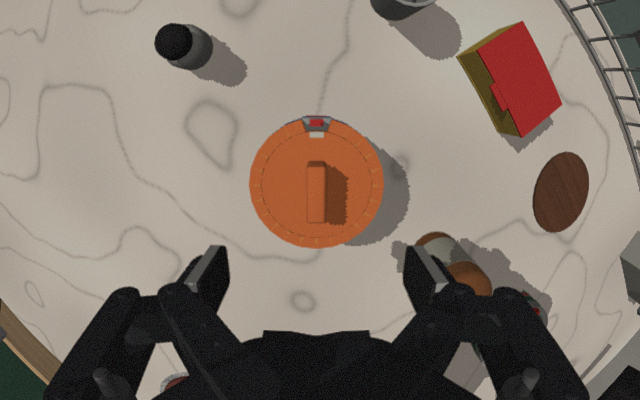

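The wrist view agrees with the estimate: the disc centre is at about (316,184), and the grip and notch lie on the column I predicted. I'll go down and grasp the grip.

```bash
python3 -m jog '[[0,0,1,0,-0.006,0,0],[0,0,3,0,-0.006,0,0],[0,0,5.5,0,-0.006,0,0],[0,0,8,0,-0.006,0,0],[0,0,10,0,-0.006,0,60],[0,0,11.3,0,-0.006,0,120],[0,0,11.8,0,-0.006,0,120],[0,0,11.8,0,-0.006,0,120]]' 40
python3 - <<'E'
from h import *
print(rel([.4563,.1791,.082],np.radians(44.1-90)))
E
```

```text
t: 2.48
tool_pos: [0.4539, 0.1786, 0.0798]
tool_rot: [2.905, 1.182, -0.023]
contact_force: [-0.4, -0.1, -0.3]
opening: 0.0453
(array([ 0.20038519,  0.12950433, -0.22220714]), array([-0.00115419,  0.0156111 ,  0.00334763]))
```

```bash
python3 -m jog '[[0,0,0,0,0,0,255],[0,0,0,0,0,0,255],[0,0,0,0,0,0,255],[0,0,0,0,0,0,255],[0,0,0,0,0,0,255],[0,0,0,0,0,0,255],[0,0,0,0,0,0,255]]' 40
python3 - <<'E'
from h import *
print(rel([.4563,.1791,.082],np.radians(44.1-90)),get_obs()['wrist_torque'])
E
```

```text
t: 3.07
tool_pos: [0.4547, 0.1788, 0.0809]
tool_rot: [2.905, 1.182, -0.02]
contact_force: [-0.2, 0.6, 5.0]
opening: 0.0155
(array([ 0.13079867,  0.09370966, -0.1116438 ]), array([-0.00031271,  0.01395672,  0.0033591 ])) [ 0.06820085  0.0376777  -0.00136162]
```

Gripped at 15.5 mm. Now lift.

```bash
python3 -m jog '[[0,0,-0.3,0,0,0,255],[0,0,-0.8,0,0,0,255],[0,0,-1.6,0,0,0,255],[0,0,-3,0,0,0,255],[0,0,-5,0,0,0,255],[0,0,-7.5,0,0,0,255],[0,0,-10,0,0,0,255],[0,0,-12.5,0,0,0,255]]' 50
python3 -m jog '[[0,0,-2,0,0,0,255],[0,0,-3,0,0,0,255]]'
python3 - <<'E'
from h import *
c=calibration('wrist');im=snap('wrist','w2.png')
print(rel([.6843,-.0892,.232],np.radians(44.1-90)),get_obs()['q'])
E
```

```text
t: 3.73
tool_pos: [0.4555, 0.1799, 0.2072]
tool_rot: [2.905, 1.182, -0.021]
contact_force: [0.9, -0.3, -1.1]
opening: 0.015
t: 3.9
tool_pos: [0.457, 0.1805, 0.2411]
tool_rot: [2.904, 1.182, -0.013]
contact_force: [0.6, 0.8, -0.2]
opening: 0.015
(array([-2.60271385, 35.14248053,  1.13303651]), array([0.00316108, 0.00840735, 0.00335847])) [ 0.22845975 -0.27128674  1.90741115 -0.0070626   1.51103516  1.02664883]
```

View pics/w2.png

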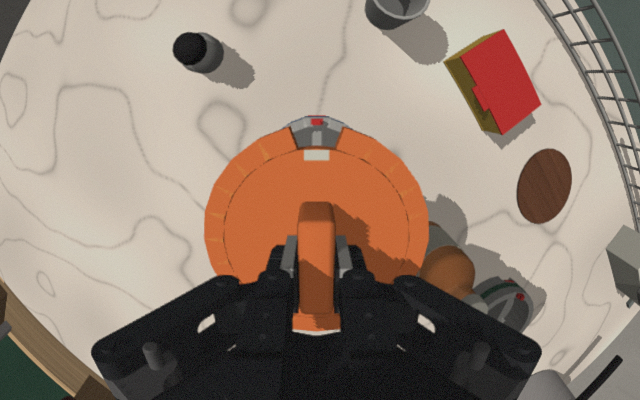

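The lid is held level, and the tin stayed behind (its key shows at (317,122) beyond the notch). Moving over to the coaster.

```bash
python3 -m jog '[[0,0.6,0,0,0,0,255],[-0.1,1.8,0,0,0,0,255],[-0.3,4,0,0,0,0,255],[-0.5,6.6,0,0,0,0,255],[-0.7,9.2,0,0,0,0,255],[-0.9,11.8,0,0,0,0,255],[-1.1,14.4,0,0,0,0,255],[-1.3,17,0,0,0,0,255]]'
python3 -m jog '[[-0.2,2.6,0,0,0,0,255],[-0.4,5.2,0,0,0,0,255],[-0.6,7.8,0,0,0,0,255],[-0.8,10.4,0,0,0,0,255],[-1,13,0,0,0,0,255],[-1.1,15.3,0,0,0,0,255],[-1.2,16.9,0,0,0,0,255],[-1.2,17.6,0,0,0,0,255]]'
python3 - <<'E'
from h import *
print(rel([.683,-.0895,.1],np.radians(44.1-90)),get_obs()['q'])
E
```

```text
t: 4.62
tool_pos: [0.5671, 0.0477, 0.2399]
tool_rot: [2.906, 1.181, -0.016]
contact_force: [0.6, 0.2, -0.3]
opening: 0.0152
t: 5.28
tool_pos: [0.6814, -0.0898, 0.2368]
tool_rot: [2.909, 1.178, -0.022]
contact_force: [-0.9, -0.5, -1.3]
opening: 0.0149
(array([ 0.32995166,  0.12324795, 13.67970459]), array([-2.33261648e-03,  1.41902376e-02,  8.67791391e-05])) [-0.23493124  0.20456062  1.45135511 -0.01075567  1.49526156  0.56695116]
```

```bash
python3 -m jog '[[0.1,0.1,1.5,0,0,0,255],[0.2,0.1,4,0,0,0,255],[0.2,0.1,7,0,0,0,255],[0.3,0.1,10,0,0,0,255],[0.4,0.1,13,0,0,0,255],[0.45,0.1,16,0,0,0,255],[0.45,0.1,18,0,0,0,255],[0.45,0.1,19,0,0,0,255]]'
python3 -m jog '[[0,0,0,0,0,0,255],[0,0,0,0,0,0,255]]'
python3 - <<'E'
from h import *
print(rel([.683,-.0895,.037],np.radians(44.1-90)),get_obs()['q'])
E
```

```text
t: 5.95
tool_pos: [0.6785, -0.0875, 0.0399]
tool_rot: [-2.909, -1.179, 0.035]
contact_force: [0.1, 0.8, -1.3]
opening: 0.0151
t: 6.12
tool_pos: [0.678, -0.0872, 0.0392]
tool_rot: [-2.908, -1.18, 0.036]
contact_force: [-0.2, 0.4, -1.4]
opening: 0.0155
(array([0.20564654, 0.51293399, 0.20559369]), array([-0.01158184,  0.02007289,  0.00110727])) [-0.23246159  0.38284231  1.58280761 -0.0114829   1.19652832  0.57184532]
```

```bash
python3 -m jog '[[0.15,0.3,0,-0.006,0.003,0,255],[0.2,0.5,0,-0.011,0.006,0,255],[0.2,0.5,0.1,-0.011,0.006,0,255],[0.2,0.5,0.2,-0.011,0.006,0,255],[0.2,0.5,0.25,-0.011,0.006,0,255]]'
python3 - <<'E'
from h import *
print(rel([.683,-.0895,.037],np.radians(44.1-90)),get_obs()['contact_force'],get_obs()['tool_pos'])
E
```

```text
t: 6.53
tool_pos: [0.683, -0.0895, 0.037]
tool_rot: [2.906, 1.179, -0.02]
contact_force: [-1.0, 0.3, 1.2]
opening: 0.0154
(array([-0.0041005 , -0.00084831, -0.00180684]), array([-0.00011496,  0.01374982,  0.0011725 ])) [-1.01970775  0.29114276  1.23453066] [ 0.68303514 -0.08947769  0.03698137]
```

```bash
python3 -m jog '[[0,0,0.05,0,0,0,255],[0,0,0.1,0,0,0,255],[0,0,0.1,0,0,0,255]]'
python3 -m jog '[[0,0,0.05,0,0,0,255],[0,0,0.1,0,0,0,255],[0,0,0.1,0,0,0,255]]'
```

```text
t: 6.78
tool_pos: [0.6831, -0.0895, 0.037]
tool_rot: [2.906, 1.179, -0.02]
contact_force: [-2.9, 1.6, 5.1]
opening: 0.0151
t: 7.03
tool_pos: [0.6831, -0.0895, 0.037]
tool_rot: [2.907, 1.179, -0.021]
contact_force: [-5.2, 1.3, 6.1]
opening: 0.0154
```

The lid touches at 5–6 N. Release and lift.

```bash
python3 -m jog '[[0,0,0,0,0,0,180],[0,0,0,0,0,0,120],[0,0,0,0,0,0,120],[0,0,0,0,0,0,120],[0,0,-1,0,0.01,0,120],[0,0,-3,0,0.01,0,120],[0,0,-6,0,0.01,0,120],[0,0,-9,0,0.01,0,120]]'
python3 -m jog '[[0,0,-3,0,0,0,120],[0,0,-6,0,0,0,120],[0,0,-9,0,0,0,120],[0,0,-9.5,0,0,0,120],[0,0,-9.5,0,0,0,120]]'
python3 - <<'E'
from h import *
c=calibration('wrist');im=snap('wrist','w3.png')
np.set_printoptions(precision=4,suppress=True)
print(rel([.4563,.1791,.2],np.radians(44.1-90)))
print(np.array(proj(c,[.6843,-.0892,.006],True)),np.array(proj(c,[.6843,-.0892,.026],True)))
print(get_obs()['tool_pos'])
E
```

```text
t: 7.7
tool_pos: [0.6832, -0.0885, 0.1272]
tool_rot: [-2.911, -1.181, 0.009]
contact_force: [0.9, -0.6, 0.3]
opening: 0.045
t: 8.12
tool_pos: [0.6855, -0.0888, 0.2271]
tool_rot: [2.907, 1.18, 0.002]
contact_force: [0.2, 0.2, -0.1]
opening: 0.0454
(array([  2.303 , -35.0811,   2.381 ]), array([0.    , 0.0032, 0.0012]))
[314.8893 169.6384] [314.9023 173.1976]
[ 0.6843 -0.0885  0.2239]
```

View pics/w3.png

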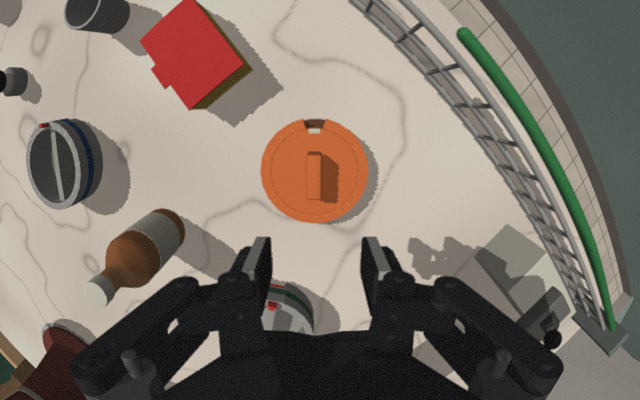

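The lid sits centred on the coaster at (315,171). Going back to the middle tin.

```bash
python3 -m jog '[[0.1,-1.2,0,0,0,0,120],[0.3,-4,0,0,0,0,120],[0.5,-7.5,0,0,0,0,120],[0.7,-11,0,0,0,0,120],[0.9,-14.5,0,0,0,0,120],[1.1,-18,0,0,0,0,120],[1.3,-21.5,0,0,0,0,120],[1.5,-25,0,0,0,0,120]]'
python3 -m jog '[[0.3,-2.5,0,0,0,0,120],[0.5,-5,0,0,0,0,120],[0.7,-7,0,0,0,0,120],[0.8,-8.2,0,0,0,0,120],[0.8,-8.4,0,0,0,0,120]]'
python3 - <<'E'
from h import *
c=calibration('wrist');im=snap('wrist','w4.png')
np.set_printoptions(precision=4,suppress=True)
print(rel([.4563,.1791,.028],np.radians(44.1-90)),get_obs()['tool_pos'])
ux=np.array([np.cos(np.radians(44.1)),np.sin(np.radians(44.1)),0]);L=np.array([.4563,.1791,0])
for r,z in((.0505,.046),(-.0505,.046),(.06,.058),(-.06,.058),(.056,.069)): print(r,z,np.array(proj(c,L+ux*r+[0,0,z],True)))
E
```

```text
t: 8.83
tool_pos: [0.5176, 0.1027, 0.2208]
tool_rot: [-2.91, -1.181, 0.012]
contact_force: [0.6, 0.6, -0.1]
opening: 0.0455
t: 9.25
tool_pos: [0.4625, 0.1697, 0.219]
tool_rot: [-2.908, -1.184, 0.016]
contact_force: [0.1, 0.4, 0.1]
opening: 0.0452
(array([ 0.3536, -1.1138, 19.1541]), array([-0.0048,  0.0085,  0.003 ])) [0.4633 0.1691 0.2195]
0.0505 0.046 [306.2048 124.7155]
-0.0505 0.046 [306.575  220.7616]
0.06 0.058 [305.7361 115.571 ]
-0.06 0.058 [306.2467 233.4406]
0.056 0.069 [305.2778 120.3079]
```

View pics/w4.png

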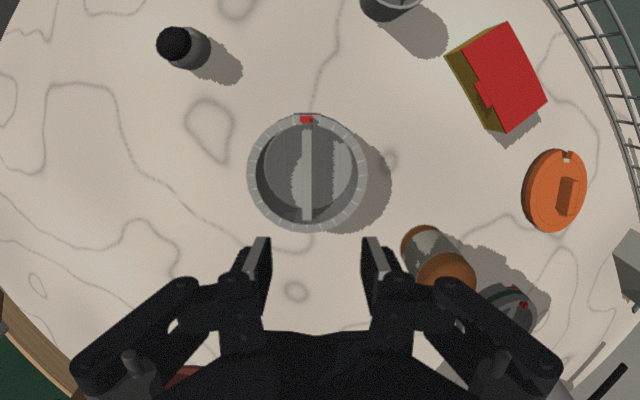

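Wall at column 306.5 and key at (306,119), both as predicted. Descend.

```bash
python3 -m jog '[[0.2,-0.7,0.5,-0.004,0.008,0.003,120],[0.3,-1.1,2,-0.005,0.008,0.003,120],[0.35,-1.1,4.5,-0.005,0.008,0.003,120],[0.35,-1.1,7.5,-0.005,0.008,0.003,120],[0.35,-1.1,10.5,-0.005,0.008,0.003,120],[0.35,-1.1,12.5,-0.005,0.008,0.003,120],[0.35,-1.1,12.5,-0.005,0.008,0.003,120],[0.35,-1.1,12.5,-0.005,0.008,0.003,120]]'
python3 - <<'E'
from h import *
print(rel([.4563,.1791,.028],np.radians(44.1-90)),get_obs()['tool_pos'])
E
```

```text
t: 9.97
tool_pos: [0.4561, 0.1784, 0.093]
tool_rot: [-2.912, -1.178, 0.006]
contact_force: [-0.4, 0.2, 0.9]
opening: 0.0453
(array([ 0.0812649 , -0.0264008 ,  6.49688614]), array([-0.00154234,  0.0034812 , -0.00114787])) [0.45613148 0.17843064 0.09297081]
```

```bash
python3 -m jog '[[0.1,-0.03,1,0,0.003,0,120],[0.1,-0.03,2.5,-0.001,0.003,0,120],[0.1,-0.03,4,-0.001,0.003,0,120],[0.1,-0.03,5.3,-0.001,0.003,0,120],[0.1,-0.03,6.1,-0.001,0.003,0,120],[0.1,-0.03,6.4,-0.001,0.003,0,120],[0.1,-0.03,6.4,-0.001,0.003,0,120]]'
python3 - <<'E'
from h import *
print(rel([.4563,.1791,.028],np.radians(44.1-90)),get_obs()['tool_pos'])
E
```

```text
t: 10.55
tool_pos: [0.4567, 0.1793, 0.0291]
tool_rot: [-2.912, -1.177, 0.001]
contact_force: [-0.3, 0.2, -0.6]
opening: 0.0453
(array([-0.03919699, -0.01655997,  0.10580182]), array([-0.00046072,  0.00025828, -0.00136204])) [0.45669747 0.17925315 0.02905784]
```

```bash
python3 -m jog '[[0,0,0,0,0,0,200],[0,0,0,0,0,0,255],[0,0,0,0,0,0,255],[0,0,0,0,0,0,255],[0,0,0,0,0,0,255],[0,0,0,0,0,0,255]]' 80
python3 -m jog '[[0,0,-0.1,0,0,0,255],[0,0,-0.3,0,0,0,255],[0,0,-0.7,0,0,0,255],[0,0,-1.3,0,0,0,255],[0,0,-2.2,0,0,0,255],[0,0,-3.2,0,0,0,255],[0,0,-4,0,0,0,255],[0,0,-4.2,0,0,0,255]]'
python3 - <<'E'
from h import *
np.set_printoptions(precision=4,suppress=True)
print(rel([.4563,.1791,.22],np.radians(44.1-90)),get_obs()['wrist_torque'])
E
```

```text
t: 11.05
tool_pos: [0.4577, 0.1795, 0.0304]
tool_rot: [-2.913, -1.177, -0.003]
contact_force: [-2.0, 0.3, 6.2]
opening: 0.0084
t: 11.72
tool_pos: [0.4591, 0.1799, 0.0749]
tool_rot: [2.912, 1.177, 0.009]
contact_force: [0.1, 1.2, -2.8]
opening: 0.0081
(array([ -0.1833,  -0.1005, -14.5077]), array([ 0.0026, -0.0051, -0.0013])) [-0.0121 -0.0339  0.0181]
```

Lifted: about 2.8 N hangs on the tool and the opening is stable. Raise it clear of the bottle and work out the traverse.

```bash
python3 -m jog '[[0,0,-0.8,0,0,0,255],[0,0,-2.2,0,0,0,255],[0,0,-4.2,0,0,0,255],[0,0,-6.5,0,0,0,255],[0,0,-9,0,0,0,255],[-0.1,0,-11.5,0,-0.003,0,255],[-0.2,-0.1,-14,0,-0.004,0,255],[-0.2,-0.1,-15.5,0.002,-0.005,0,255]]'
python3 - <<'E'
from h import *
np.set_printoptions(precision=4,suppress=True)
B=np.array([.4938,-.1864]);yb=np.radians(31.6);ym=np.radians(44.1)
# TCP offset from tin origin in tin axes at grasp
d=np.array([.4577-.4563,.1795-.1791]);R=lambda a:np.array([[np.cos(a),-np.sin(a)],[np.sin(a),np.cos(a)]])
off=R(ym).T@d;off[1]=0;print('off',off);T=B+R(yb)@off;print(T)
print(rel([*T,.235],yb-np.pi/2),get_obs()['tool_pos'],get_obs()['q'])
E
```

```text
t: 12.38
tool_pos: [0.4568, 0.1792, 0.2337]
tool_rot: [2.911, 1.177, 0.007]
contact_force: [0.7, -0.2, -1.8]
opening: 0.0085
off [0.0013 0.    ]
[ 0.4949 -0.1857]
(array([-22.6267,  28.8836,  -0.1302]), array([ 0.0023, -0.0039,  0.217 ])) [0.4568 0.1792 0.2337] [ 0.2223 -0.2773  1.926  -0.0005  1.4883  1.0246]
```

```bash
python3 -m jog '[[-0.4,0.5,-0.2,0,0,0,255],[-1.3,1.6,-0.5,0,0,0.01,255],[-2.7,3.4,-0.8,0,0,0.03,255],[-4.3,5.5,-1,0,0,0.05,255],[-6,7.7,-1,0,0,0.07,255],[-7.7,9.9,-1,0,0,0.09,255],[-9.4,12.1,-1,0,0,0.11,255],[-11.1,14.3,-1,0,0,0.13,255]]'
python3 - <<'E'
from h import *
np.set_printoptions(precision=4,suppress=True)
print(rel([.4949,-.1857,.235],np.radians(31.6-90)),get_obs()['tool_pos'])
E
```

```text
t: 13.05
tool_pos: [0.4757, -0.0024, 0.2428]
tool_rot: [2.983, 0.984, 0.005]
contact_force: [-0.1, -0.3, -1.3]
opening: 0.0086
(array([-9.3652, 15.8723,  0.7754]), array([ 0.0014, -0.003 ,  0.0859])) [ 0.4757 -0.0024  0.2428]
```

```bash
python3 -m jog '[[-1.3,2.3,0,0,0,0.02,255],[-2.7,4.6,0,0,0,0.04,255],[-4.1,6.9,0,0,0,0.06,255],[-5.5,9.2,0,0,0,0.08,255],[-6.9,11.5,0,0,-0.003,0.085,255],[-8.1,13.6,0.2,0,-0.003,0.085,255],[-9,15.2,0.5,0,-0.003,0.085,255],[-9.4,15.9,0.7,0,-0.003,0.085,255]]'
python3 -m jog '[[-0.05,0.05,2,0,0,0,255],[-0.05,0.05,4,0,0,0,255],[-0.05,0.05,6,0,0,0,255],[-0.05,0.05,7.5,0,0,0,255],[-0.05,0.05,8.5,0,0,0,255],[-0.05,0.05,8.5,0,0,0,255]]'
python3 - <<'E'
from h import *
np.set_printoptions(precision=4,suppress=True)
print(rel([.4949,-.1857,.1],np.radians(31.6-90)),get_obs()['tool_pos'],get_obs()['contact_force'])
a=snap('wrist','w5.png');b=snap('scene','s5.png')
z=b[130:230,210:310];cv2.imwrite('pics/m5.png',np.hstack([cv2.resize(a[:,100:540],(440,400))[:,:,::-1],cv2.resize(z,(360,360),interpolation=cv2.INTER_CUBIC)[:,:,::-1].repeat(1,0) if 0 else cv2.copyMakeBorder(cv2.resize(z,(360,400),interpolation=cv2.INTER_CUBIC),0,0,0,0,0)[:,:,::-1]]))
E
```

```text
t: 13.72
tool_pos: [0.494, -0.1884, 0.2345]
tool_rot: [3.023, 0.853, -0.002]
contact_force: [0.3, -0.5, -2.0]
opening: 0.0082
t: 14.22
tool_pos: [0.4917, -0.1879, 0.1461]
tool_rot: [-3.02, -0.852, 0.009]
contact_force: [-0.7, 0.2, -1.9]
opening: 0.0087
(array([0.4038, 0.0034, 4.6049]), array([-0.0051,  0.0045, -0.0014])) [ 0.4917 -0.1879  0.1461] [-0.7427  0.2253 -1.9103]
```

View pics/m5.png

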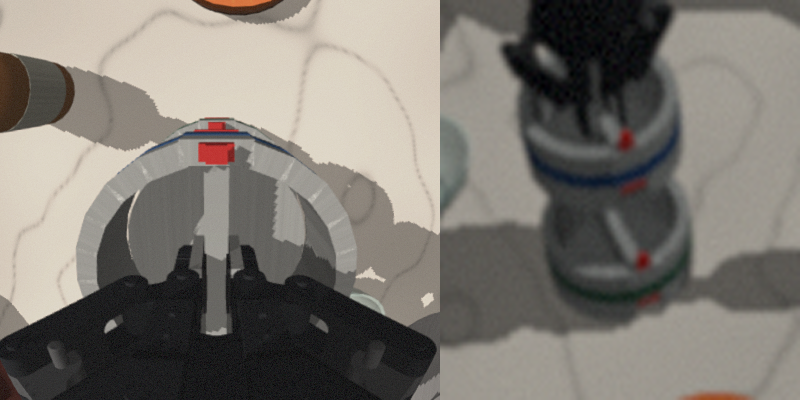

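The wrist view shows the carried key at about (316,152) and the bottom key behind it at about (316,126), so the yaw is in line. I'll check the radial offset numerically.

Run:
```python
from h import *
np.set_printoptions(precision=2,suppress=True)
a=cv2.imread('pics/w5.png');h=cv2.cvtColor(a,cv2.COLOR_BGR2HSV)
m=cv2.inRange(h,(0,140,60),(6,255,255))|cv2.inRange(h,(174,140,60),(180,255,255))
m[:, :260]=0;m[:,380:]=0;m[200:]=0
n,l,s,ce=cv2.connectedComponentsWithStats(m)
for i in range(1,n):
    if s[i][4]>8:print(s[i],ce[i])
c=calibration('wrist');o=get_obs();yb=np.radians(31.6);ux=np.array([np.cos(yb),np.sin(yb),0]);uy=np.array([-ux[1],ux[0],0])
def keypts(O,tag):
    for r in(.053,.059):
        for w,z in((.0035,.069),(-.0035,.069),(.006,.064),(-.006,.064),(.006,.058),(-.006,.058)):
            print(tag,r,w,z,np.array(proj(c,O+ux*r+uy*w+[0,0,z],True)))
keypts(np.array([.4938,-.1864,0]),'bot')
T=o['tool_pos'];keypts(np.array([T[0],T[1],0])-ux*.0013+[0,0,T[2]-.0304],'hand')
```

```text
[295 122  43  10 217] [316.26 127.5 ]
[299 143  35  21 709] [316.03 152.65]
bot 0.053 0.0035 0.069 [308.   131.05]
bot 0.053 -0.0035 0.069 [318.11 131.03]
bot 0.053 0.006 0.064 [304.66 130.55]
bot 0.053 -0.006 0.064 [321.59 130.5 ]
bot 0.053 0.006 0.058 [304.96 129.94]
bot 0.053 -0.006 0.058 [321.44 129.9 ]
bot 0.059 0.0035 0.069 [307.96 122.47]
bot 0.059 -0.0035 0.069 [318.1  122.44]
bot 0.059 0.006 0.064 [304.6  122.15]
bot 0.059 -0.006 0.064 [321.6  122.11]
bot 0.059 0.006 0.058 [304.9  121.77]
bot 0.059 -0.006 0.058 [321.45 121.73]
hand 0.053 0.0035 0.069 [304.91 168.09]
hand 0.053 -0.0035 0.069 [326.98 168.06]
hand 0.053 0.006 0.064 [297.94 165.22]
hand 0.053 -0.006 0.064 [333.96 165.17]
hand 0.053 0.006 0.058 [298.91 162.07]
hand 0.053 -0.006 0.058 [333.   162.03]
hand 0.059 0.0035 0.069 [304.75 149.36]
hand 0.059 -0.0035 0.069 [327.1  149.33]
hand 0.059 0.006 0.064 [297.7  147.37]
hand 0.059 -0.006 0.064 [334.15 147.33]
hand 0.059 0.006 0.058 [298.7  145.18]
hand 0.059 -0.006 0.058 [333.16 145.13]
```

Run:
```python
from h import *
a=cv2.imread('pics/w5.png');h=cv2.cvtColor(a,cv2.COLOR_BGR2HSV)
m=cv2.inRange(h,(0,110,40),(8,255,255))|cv2.inRange(h,(172,110,40),(180,255,255))
for v in range(118,136):
    x=np.where(m[v,270:370])[0]+270
    if len(x):print(v,x.min(),x.max(),len(x),a[v,316])
t=cv2.imread('pics/t0.png');hh=cv2.cvtColor(t,cv2.COLOR_BGR2HSV)
z=a[100:180,260:380];cv2.imwrite('pics/z5.png',cv2.resize(z,(780,520),interpolation=cv2.INTER_CUBIC))
```

```text
118 307 313 3 [ 69  82 116]
122 308 324 17 [ 61  63 151]
123 308 324 17 [ 47  51 189]
124 308 324 17 [ 51  52 193]
125 308 324 17 [ 52  52 191]
126 308 324 17 [ 54  54 193]
127 308 325 18 [ 55  58 194]
128 308 325 18 [ 49  51 182]
129 308 333 26 [ 42  43 157]
130 294 338 45 [ 51  53 189]
131 294 337 44 [ 61  51 120]
```

View pics/z5.png

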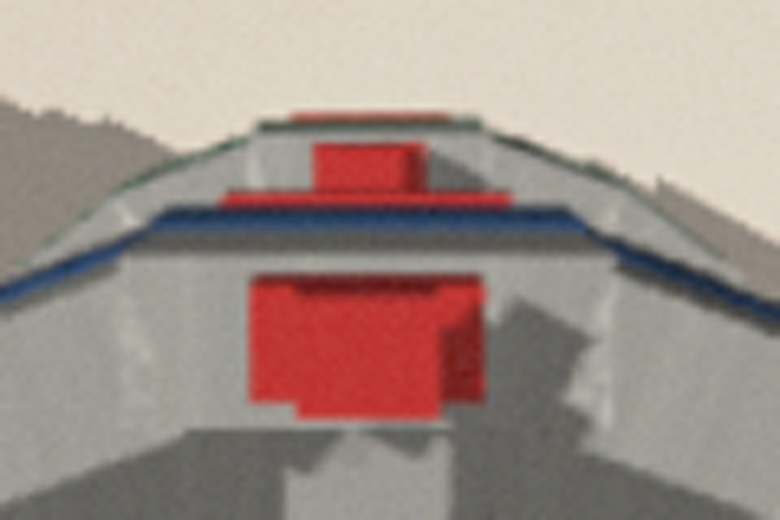

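The bottom key is centred at column 316.3, but I predicted 313.1. It therefore lies about 2.3 mm to the right of my estimate, while the radial position agrees. I'll split the difference with a 1.2 mm lateral shift, which leaves both fits within their play.

```bash
python3 -m jog '[[0.2,0.05,0.5,-0.002,0.002,0,255],[0.4,0.1,1.5,-0.005,0.004,0,255],[0.4,0.12,2.8,-0.005,0.005,0,255],[0.4,0.12,4,-0.005,0.005,0,255],[0.4,0.12,4.7,-0.005,0.005,0,255],[0.4,0.12,4.9,-0.005,0.005,0,255],[0.4,0.12,4.9,-0.005,0.005,0,255]]'
python3 - <<'E'
from h import *
np.set_printoptions(precision=4,suppress=True)
print(rel([.4946,-.1873,.092],np.radians(31.6-90)),get_obs()['tool_pos'],get_obs()['contact_force'])
E
```

```text
t: 14.9
tool_pos: [0.4967, -0.1875, 0.0989]
tool_rot: [3.022, 0.853, 0.004]
contact_force: [0.5, -0.1, -1.5]
opening: 0.0085
(array([-0.1765, -0.1274,  0.6883]), array([ 0.0025, -0.0019, -0.0014])) [ 0.4967 -0.1875  0.0989] [ 0.4951 -0.1452 -1.476 ]
```

```bash
python3 -m jog '[[-0.15,-0.1,0,0.002,-0.002,0,255],[-0.18,-0.13,0.2,0.002,-0.002,0,255],[-0.18,-0.13,0.5,0.002,-0.002,0,255],[-0.18,-0.13,0.7,0.002,-0.002,0,255],[-0.18,-0.13,0.8,0.002,-0.002,0,255]]'
python3 - <<'E'
from h import *
np.set_printoptions(precision=4,suppress=True)
print(rel([.4946,-.1873,.087],np.radians(31.6-90)),get_obs()['wrist_torque'])
E
```

```text
t: 15.32
tool_pos: [0.4945, -0.1873, 0.0907]
tool_rot: [3.023, 0.853, 0.0]
contact_force: [-0.6, -0.2, -2.1]
opening: 0.0079
(array([0.0081, 0.0065, 0.3705]), array([ 0.0005,  0.0001, -0.0014])) [-0.0488 -0.022  -0.0468]
```

Already at 0.0907 with no contact. Continue in small steps.

```bash
python3 -m jog '[[0,0,0.1,0,0,0,255],[0,0,0.2,0,0,0,255],[0,0,0.3,0,0,0,255],[0,0,0.4,0,0,0,255]]'
python3 -m jog '[[0,0,0.1,0,0,0,255],[0,0,0.2,0,0,0,255],[0,0,0.3,0,0,0,255]]'
python3 - <<'E'
from h import *
np.set_printoptions(precision=4,suppress=True)
print(rel([.4946,-.1873,.0804],np.radians(31.6-90)),get_obs()['wrist_torque'])
E
```

```text
t: 15.65
tool_pos: [0.4945, -0.1873, 0.0867]
tool_rot: [3.023, 0.853, 0.0]
contact_force: [-0.0, 0.5, -2.1]
opening: 0.0083
t: 15.9
tool_pos: [0.4946, -0.1873, 0.0836]
tool_rot: [3.023, 0.853, 0.0]
contact_force: [0.8, -0.5, -2.1]
opening: 0.0084
(array([ 0.0024, -0.0017,  0.3223]), array([ 0.0007, -0.    , -0.0014])) [ 0.0211 -0.0122  0.01  ]
```

Well past the key (0.0914) with no contact, so the notch is over it.

```bash
python3 -m jog '[[0,0,0.1,0,0,0,255],[0,0,0.2,0,0,0,255],[0,0,0.25,0,0,0,255]]'
python3 -m jog '[[0,0,0.05,0,0,0,255],[0,0,0.1,0,0,0,255],[0,0,0.13,0,0,0,255]]'
python3 -m jog '[[0,0,0.05,0,0,0,255],[0,0,0.1,0,0,0,255],[0,0,0.1,0,0,0,255]]'
```

```text
t: 16.15
tool_pos: [0.4945, -0.1873, 0.0809]
tool_rot: [3.023, 0.853, 0.0]
contact_force: [0.3, -0.8, -2.0]
opening: 0.0087
t: 16.4
tool_pos: [0.4945, -0.1873, 0.0803]
tool_rot: [3.023, 0.853, -0.0]
contact_force: [-3.9, 1.0, 5.7]
opening: 0.0085
t: 16.65
tool_pos: [0.4946, -0.1874, 0.0804]
tool_rot: [3.023, 0.853, -0.001]
contact_force: [-5.2, 1.0, 7.9]
opening: 0.0084
```

Seated exactly at the expected height (0.0803 against 0.0804). Release and lift.

```bash
python3 -m jog '[[0,0,0,0,0,0,200],[0,0,0,0,0,0,120],[0,0,0,0,0,0,120],[0,0,0,0,0,0,120],[0,0,0,0,0,0,120],[0,0,-1,0,0,0,120],[0,0,-3,0,0,0,120],[0,0,-6,0,0,0,120]]'
python3 -m jog '[[0,0,-3,0,0,0,120],[0,0,-6,0,0,0,120],[0,0,-8,0,0,0,120],[0,0,-9,0,0,0,120],[0,0,-9,0,0,0,120]]'
python3 - <<'E'
from h import *
np.set_printoptions(precision=4,suppress=True)
c=calibration('wrist');snap('wrist','w6.png')
print(rel([.684,-.0893,.18],np.radians(44.1-90)),get_obs()['tool_pos'],get_obs()['contact_force'])
yb=np.radians(31.6);ux=np.array([np.cos(yb),np.sin(yb),0]);L=np.array([.4946,-.1873,.05])-ux*.0002
for r,z in((.0505,.046),(-.0505,.046),(.06,.058),(-.06,.058),(.053,.069),(.059,.058)): print(r,z,np.array(proj(c,L+ux*r+[0,0,z],True)))
E
```

```text
t: 17.32
tool_pos: [0.4927, -0.1863, 0.1385]
tool_rot: [-3.019, -0.852, 0.008]
contact_force: [0.0, 0.4, -0.3]
opening: 0.0451
t: 17.73
tool_pos: [0.4947, -0.1873, 0.2322]
tool_rot: [3.023, 0.853, -0.001]
contact_force: [0.1, 1.2, -0.1]
opening: 0.0448
(array([21.3283,  1.649 ,  4.9111]), array([-0.0035,  0.0021, -0.2195])) [ 0.4938 -0.1868  0.2297] [-0.3439  0.7752 -1.417 ]
0.0505 0.046 [315.8985 131.2277]
-0.0505 0.046 [316.044  238.2749]
0.06 0.058 [315.8795 120.9945]
-0.06 0.058 [316.059  252.7473]
0.053 0.069 [315.8878 130.2656]
0.059 0.058 [315.8812 122.1863]
```

View pics/w6.png

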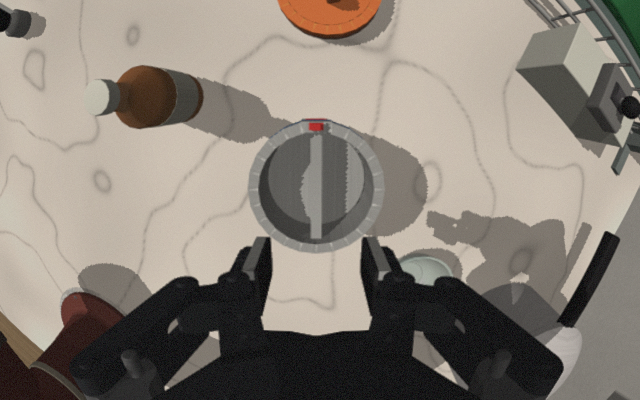

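The tin is seated and level in line with the tool: key at (316,126), wall at column 316. Now the lid.

```bash
python3 -m jog '[[1,0.1,0,0,0,-0.02,120],[3.5,0.3,0,0,0,-0.06,120],[7,0.6,0,0,0,-0.1,120],[10.5,0.9,0.5,0,0,-0.14,120],[14,1.2,1,0,0,-0.18,120],[17.5,1.4,2,0,0,-0.21,120],[20.3,1.6,3,-0.003,0.002,-0.22,120],[21.3,1.65,3.5,-0.003,0.002,-0.22,120]]'
python3 - <<'E'
from h import *
np.set_printoptions(precision=4,suppress=True)
print(rel([.683,-.0895,.0385],np.radians(44.1-90)),get_obs()['tool_pos'])
E
```

```text
t: 18.45
tool_pos: [0.6849, -0.0864, 0.1889]
tool_rot: [-2.905, -1.184, 0.006]
contact_force: [-1.3, 0.2, -0.1]
opening: 0.0452
(array([-0.3194,  0.1796, 15.0421]), array([-0.0059,  0.0021,  0.0041])) [ 0.6849 -0.0864  0.1889]
```

```bash
python3 -m jog '[[-0.15,0.1,1,-0.005,0.002,0.004,120],[-0.3,0.18,3,-0.006,0.002,0.004,120],[-0.3,0.18,5.5,-0.006,0.002,0.004,120],[-0.3,0.18,7.5,-0.006,0.002,0.004,120],[-0.3,0.18,8.5,-0.006,0.002,0.004,120],[-0.3,0.18,8.5,-0.006,0.002,0.004,120]]'
python3 - <<'E'
from h import *
np.set_printoptions(precision=4,suppress=True)
print(rel([.683,-.0895,.0385],np.radians(44.1-90)),get_obs()['tool_pos'])
E
```

```text
t: 18.95
tool_pos: [0.6799, -0.0894, 0.0988]
tool_rot: [-2.908, -1.177, 0.011]
contact_force: [-0.9, -0.3, -0.8]
opening: 0.0454
(array([0.2411, 0.2626, 6.0241]), array([-0.0068,  0.0047, -0.0006])) [ 0.6799 -0.0894  0.0988]
```

```bash
python3 -m jog '[[0.15,0.15,0.8,-0.005,0.004,0,120],[0.24,0.26,2,-0.007,0.005,0,120],[0.24,0.26,3.5,-0.007,0.005,0,120],[0.24,0.26,4.8,-0.007,0.005,0,120],[0.24,0.26,5.6,-0.007,0.005,0,120],[0.24,0.26,5.7,-0.007,0.005,0,120],[0.24,0.26,5.7,-0.007,0.005,0,120]]'
python3 - <<'E'
from h import *
np.set_printoptions(precision=4,suppress=True)
print(rel([.683,-.0895,.0385],np.radians(44.1-90)),get_obs()['tool_pos'])
E
```

```text
t: 19.53
tool_pos: [0.6824, -0.0893, 0.0405]
tool_rot: [-2.911, -1.178, 0.002]
contact_force: [0.4, -0.3, 0.6]
opening: 0.0452
(array([0.0324, 0.0564, 0.2   ]), array([-0.0014,  0.0008, -0.0006])) [ 0.6824 -0.0893  0.0405]
```

```bash
python3 -m jog '[[0.03,0.05,0.2,-0.001,0.001,0,160],[0.03,0.05,0.2,-0.001,0.001,0,255],[0.03,0.05,0.2,-0.001,0.001,0,255],[0.03,0.05,0.2,-0.001,0.001,0,255],[0.03,0.05,0.2,-0.001,0.001,0,255],[0.03,0.05,0.2,-0.001,0.001,0,255],[0.03,0.05,0.2,-0.001,0.001,0,255]]' 40
python3 - <<'E'
from h import *
np.set_printoptions(precision=4,suppress=True)
print(rel([.683,-.0895,.0385],np.radians(44.1-90)),get_obs()['tool_pos'])
E
python3 -m jog '[[0,0,-0.2,0,0,0,255],[0,0,-0.6,0,0,0,255],[0,0,-1.4,0,0,0,255],[0,0,-3,0,0,0,255],[0,0,-5,0,0,0,255],[0,0,-7.5,0,0,0,255],[0,0,-10,0,0,0,255],[0,0,-12.5,0,0,0,255]]' 50
python3 - <<'E'
from h import *
np.set_printoptions(precision=4,suppress=True)
print(rel([.4946,-.1873,.18],np.radians(31.6-90)),get_obs()['tool_pos'])
E
```

```text
t: 20.12
tool_pos: [0.6834, -0.0896, 0.0392]
tool_rot: [2.912, 1.179, 0.002]
contact_force: [0.3, 0.4, 1.0]
opening: 0.015
(array([-0.0228, -0.0333,  0.0664]), array([ 0.0005, -0.0009, -0.0006])) [ 0.6834 -0.0896  0.0392]
t: 20.78
tool_pos: [0.6833, -0.0896, 0.1669]
tool_rot: [2.911, 1.178, 0.003]
contact_force: [0.1, 0.3, -0.6]
opening: 0.0153
(array([-20.3549,  -6.1045,  -1.3448]), array([ 0.0013, -0.0017,  0.2176])) [ 0.6833 -0.0896  0.1669]
```

```bash
python3 -m jog '[[-0.8,-0.2,-0.5,0,0,0.01,255],[-2.4,-0.7,-1.3,0,0,0.03,255],[-4.8,-1.4,-2,0,0,0.06,255],[-7.4,-2.2,-2,0,0,0.09,255],[-10,-3,-2,0,0,0.12,255],[-12.6,-3.8,-2,0,0,0.15,255],[-15.2,-4.6,-2,0,0,0.18,255],[-17.6,-5.3,-1.7,0,0,0.21,255]]'
python3 - <<'E'
from h import *
print(rel([.4946,-.1873,.18],np.radians(31.6-90)),get_obs()['tool_pos'])
E
```

```text
t: 21.45
tool_pos: [0.5182, -0.1745, 0.184]
tool_rot: [3.019, 0.864, 0.004]
contact_force: [0.2, -0.2, -0.9]
opening: 0.015
(array([-2.67912228, -0.16699282,  0.3976947 ]), array([ 0.00199805, -0.00184054,  0.00567016])) [ 0.51821144 -0.17454703  0.18402944]
```

```bash
python3 -m jog '[[-1.2,-0.1,0,0.001,-0.001,0.005,255],[-2.1,-0.15,0.1,0.002,-0.002,0.006,255],[-2.5,-0.17,0.2,0.002,-0.002,0.006,255],[-2.68,-0.17,0.3,0.002,-0.002,0.006,255],[-2.68,-0.17,0.4,0.002,-0.002,0.006,255],[-2.68,-0.17,0.4,0.002,-0.002,0.006,255]]'
python3 - <<'E'
from h import *
np.set_printoptions(precision=4,suppress=True)
c=calibration('wrist');o=get_obs();a=snap('wrist','w7.png')
print(rel([.4946,-.1873,.18],np.radians(31.6-90)),o['tool_pos'])
T=np.array(o['tool_pos']);y=np.radians(31.6);ux=np.array([np.cos(y),np.sin(y),0]);uy=np.array([-ux[1],ux[0],0])
L=T-[0,0,.0332]
for th in(-40,-30,-20,20,30,40):
    t=np.radians(th);p=.06*(np.cos(t)*ux+np.sin(t)*uy)
    print(th,np.array(proj(c,L+p+[0,0,.02],True)),np.array(proj(c,L+p+ux*.002+[0,0,.02],True)),np.array(proj(c,L+p+[0,0,.008],True)))
h=cv2.cvtColor(a,cv2.COLOR_RGB2HSV);m=cv2.inRange(h,(5,140,80),(18,255,255))
for u in range(220,420,12):
    v=np.where(m[110:300,u])[0]
    if len(v):print((u,v[0]+110),end=' ')
z=a[90:250,200:440];cv2.imwrite('pics/z7.png',cv2.resize(z,(780,520),interpolation=cv2.INTER_CUBIC)[:,:,::-1])
B=np.array([.4946,-.1873,.05])-ux*.0002
for w,r,zz in((.006,.059,.064),(-.006,.059,.064),(.0035,.053,.069),(-.0035,.053,.069),(.006,.059,.058),(0,.06,.058)):print(w,r,zz,np.array(proj(c,B+ux*r+uy*w+[0,0,zz],True)))
E
```

```text
t: 21.95
tool_pos: [0.4951, -0.1869, 0.1798]
tool_rot: [-3.022, -0.856, 0.0]
contact_force: [-0.7, 0.3, -1.4]
opening: 0.015
(array([-0.0655,  0.0033, -0.0191]), array([-0.0003,  0.0001,  0.0006])) [ 0.4951 -0.1869  0.1798]
-40 [394.0665 159.8193] [394.2669 155.8372] [388.6189 156.0394]
-30 [377.7229 147.4152] [377.8641 143.3548] [373.3083 144.4996]
-20 [358.7755 138.0096] [358.8643 133.8946] [355.6594 135.7798]
20 [273.5202 137.9689] [273.4351 133.8537] [276.6262 135.7422]
30 [254.5606 147.3565] [254.4232 143.2959] [258.9666 144.4453]
40 [238.2013 159.7453] [238.0048 155.7629] [243.642  155.9707]
(220, np.int64(177)) (232, np.int64(160)) (244, np.int64(151)) (256, np.int64(141)) (268, np.int64(135)) (280, np.int64(131)) (292, np.int64(133)) (304, np.int64(147)) (316, np.int64(146)) (328, np.int64(147)) (340, np.int64(132)) (352, np.int64(131)) (364, np.int64(136)) (376, np.int64(141)) (388, np.int64(150)) (400, np.int64(160)) (412, np.int64(177)) 0.006 0.059 0.064 [306.9074 127.1793]
-0.006 0.059 0.064 [325.5165 127.1887]
0.0035 0.053 0.069 [310.6697 137.075 ]
-0.0035 0.053 0.069 [321.7521 137.0806]
0.006 0.059 0.058 [307.1709 126.6305]
0 0.06 0.058 [316.2088 125.1238]
```

View pics/z7.png

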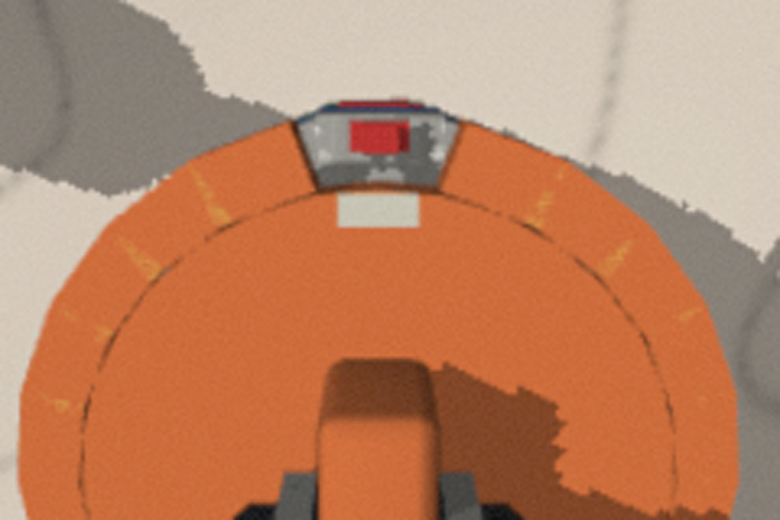

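The lid disc sits about 2.4 mm ahead of the TCP along its x axis, since its edge rows are about 5 px beyond the prediction. The tin's key is where I predicted and is centred in the notch (key at 378 between notch edges 295 and 462). The TCP target is therefore (0.4924, -0.1887).

```bash
python3 - <<'E'
from h import *
print(rel([.4924,-.1887,.15],np.radians(31.6-90)))
E
python3 -m jog '[[-0.15,0.02,0.5,0,0,0,255],[-0.32,0.03,1.2,0,0,0,255],[-0.32,0.03,2,0,0,0,255],[-0.32,0.03,2.6,0,0,0,255],[-0.32,0.03,2.9,0,0,0,255],[-0.32,0.03,2.9,0,0,0,255]]'
python3 - <<'E'
from h import *
print(rel([.4924,-.1887,.1450],np.radians(31.6-90)))
E
```

```text
(array([-0.32601859,  0.00811394,  2.98093647]), array([-3.23967634e-04,  7.99782865e-05,  5.63756693e-04]))
t: 22.5
tool_pos: [0.4918, -0.1884, 0.1492]
tool_rot: [-3.02, -0.856, 0.003]
contact_force: [0.2, -0.4, -1.0]
opening: 0.015
(array([0.03461839, 0.05856043, 0.41630989]), array([-0.00272989,  0.00137461,  0.00058908]))
```

```bash
python3 -m jog '[[0.03,0.05,0,-0.002,0.001,0,255],[0.03,0.05,0.2,-0.003,0.001,0,255],[0.03,0.05,0.4,-0.003,0.001,0,255],[0.03,0.05,0.6,-0.003,0.001,0,255],[0.03,0.05,0.7,-0.003,0.001,0,255]]'
python3 -m jog '[[0,0,0.1,0,0,0,255],[0,0,0.2,0,0,0,255],[0,0,0.3,0,0,0,255],[0,0,0.4,0,0,0,255]]'
python3 - <<'E'
from h import *
print(rel([.4924,-.1887,.1332],np.radians(31.6-90)))
E
```

```text
t: 22.92
tool_pos: [0.4923, -0.1887, 0.142]
tool_rot: [3.022, 0.856, -0.0]
contact_force: [0.5, -0.2, -1.6]
opening: 0.0152
t: 23.25
tool_pos: [0.4923, -0.1886, 0.1379]
tool_rot: [3.022, 0.856, -0.0]
contact_force: [0.8, -0.4, -1.6]
opening: 0.0149
(array([0.00584346, 0.01046125, 0.47354716]), array([0.00033786, 0.00031947, 0.00055882]))
```

Past the key height with no contact. Continue gently.

```bash
python3 -m jog '[[0,0,0.1,0,0,0,255],[0,0,0.2,0,0,0,255],[0,0,0.3,0,0,0,255],[0,0,0.4,0,0,0,255]]'
python3 -m jog '[[0,0,0.05,0,0,0,255],[0,0,0.1,0,0,0,255],[0,0,0.12,0,0,0,255]]'
python3 -m jog '[[0,0,0.05,0,0,0,255],[0,0,0.08,0,0,0,255],[0,0,0.08,0,0,0,255]]'
```

```text
t: 23.58
tool_pos: [0.4923, -0.1887, 0.1338]
tool_rot: [3.022, 0.856, -0.0]
contact_force: [-0.5, 0.5, -0.7]
opening: 0.0149
t: 23.83
tool_pos: [0.4923, -0.1887, 0.1332]
tool_rot: [3.022, 0.856, -0.001]
contact_force: [-2.4, 0.8, 4.0]
opening: 0.0149
t: 24.08
tool_pos: [0.4924, -0.1887, 0.1332]
tool_rot: [3.022, 0.856, -0.001]
contact_force: [-3.3, 1.3, 5.3]
opening: 0.0147
```

Seated at 0.1332, as expected. Release, retreat upward and check.

```bash
python3 -m jog '[[0,0,0,0,0,0,180],[0,0,0,0,0,0,120],[0,0,0,0,0,0,120],[0,0,0,0,0,0,120],[0,0,-0.7,0,0,0,120],[0,0,-2,0,0,0,120],[0,0,-4,0,0,0,120],[0,0,-7,0,0,0,120]]'
python3 -m jog '[[0,0,-2,0,0,0,120],[0,0,-4,0,0,0,120],[0,0,-5,0,0,0,120],[0,0,-5,0,0,0,120]]'
python3 - <<'E'
from h import *
np.set_printoptions(precision=2,suppress=True)
c=calibration('wrist');a=snap('wrist','w8.png');b=snap('scene','s8.png');print(get_obs()['tool_pos'],get_obs()['contact_force'])
y=np.radians(31.6);ux=np.array([np.cos(y),np.sin(y),0]);L=np.array([.4944,-.1874,.1])
for r,z in((.06,.02),(-.06,.02),(.024,.05),(-.024,.05),(.056,.019)):print(r,z,np.array(proj(c,L+ux*r+[0,0,z],True)))
z=b[110:270,170:330]
cv2.imwrite('pics/m8.png',np.hstack([a[:,120:520],cv2.resize(z,(400,400),interpolation=cv2.INTER_CUBIC)])[:,:,::-1])
E
```

```text
t: 24.75
tool_pos: [0.4911, -0.188, 0.2023]
tool_rot: [-3.02, -0.855, 0.006]
contact_force: [0.3, 0.6, 0.3]
opening: 0.045
t: 25.08
tool_pos: [0.4929, -0.1889, 0.2568]
tool_rot: [3.021, 0.856, 0.002]
contact_force: [-0.8, -0.6, -0.2]
opening: 0.045
[ 0.49 -0.19  0.25] [-0.96 -0.26 -1.21]
0.06 0.02 [315.17 117.91]
-0.06 0.02 [315.18 244.97]
0.024 0.05 [315.16 164.54]
-0.024 0.05 [315.17 221.31]
0.056 0.019 [315.17 122.41]
```

View pics/m8.png

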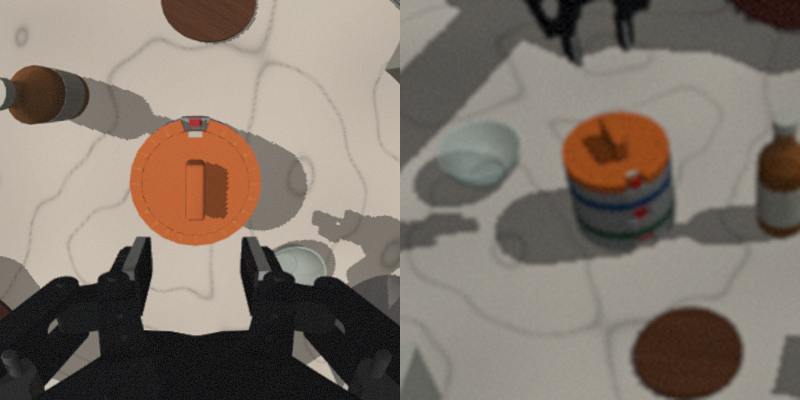

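The lid spans rows 118–245 as predicted, with its notch over the key at (195+120,123). The scene crop shows a straight stack of three with the keys in line and nothing touching it. Handing in.

```bash
python3 -m jog '[[0,0,-1,0,0,0,120],[0,0,-2,0,0,0,120],[0,0,-2,0,0,0,120],[0,0,-2,0,0,0,120]]'; python3 -c "from station import *;print(finish_job())"
```

```text
t: 25.52
tool_pos: [0.4917, -0.1883, 0.2732]
tool_rot: [-3.021, -0.856, 0.004]
contact_force: [-0.7, -0.4, 0.1]
opening: 0.0451
the job is handed in; nothing more can be done
None
```

The tiffin is built on the green-banded tin and the job is handed in, at about 25.5 s on the robot's clock. I rested the lid on the coaster, set the blue tin over the bottom tin's red key, then put the lid on with its notch over the blue tin's key. The gripper then opened and withdrew.

**Seating:** each piece touched down at the height I expected for a full seat, with contact forces of about 5–10 N.

| Piece | TCP height at touchdown (m) | Expected (m) |
|---|---|---|
| Blue tin | 0.0803 | 0.0804 |
| Lid | 0.1332 | 0.1332 |

**Final pictures:** they show a straight stack with the three red marks in line, and the lid's edges on the rows I predicted.

**Disagreements during the work:**
- **Bottom tin's key:** the wrist view put it about 2.3 mm sideways of my first estimate from the top camera. I allowed for half of that, and the tin went down without touching.
- **Lid in the jaws:** it sat about 2.4 mm off the tool's centre, and I corrected for that before placing it.

**Not measured:** I did not separately check that the bottom tin stayed exactly where it stood. The bowl, bottle and coaster looked undisturbed in the last picture; the other things were not in it.

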